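Put a lopsided microscope boom arm away in its drop-front rack

TASK

Put the microscope boom arm away in its storage rack on the lab bench: pull the rack's leaning front guard down, lay the boom in the two V rests with its head block at the roomy end, and push the guard back up until it is fully shut. Lift the boom only by the black carrying grip on its tube: the boom is lopsided, so try a small lift first, set it back and slide the grip along the tube until it comes up level, then carry it level and do not let go of it in mid-air. Leave the beaker, the wooden slide box and the wash bottle where they are.

Things in the scene. Friction and masses are not known exactly. Their poses are not given: they have to be found in the camera images.
- boom: Microscope boom arm on the bench, head to the robot's left (within 25 degrees of straight across): steel tube 16 mm thick, bare for 220 mm, grey head block at one end, thin black end stop at the other. Origin: on the tube axis, midway along the bare tube, 24 mm above the bench; x along the tube to the head, z up. 0.78 to 0.9 kg. A hidden weight in the tube puts its balance point anywhere from x = 0 to +65 mm.
- collar: Black carrying grip around the tube: block 34 mm along the tube, 26 across, from 14 below to 30 mm above the tube axis. Origin on the tube axis at its middle, axes as the boom's. It slides along the tube (boom x -75 to +80 mm, starts at -70 to -20) with about 2 N and stays put; the boom does not creep meanwhile if it is pressed lightly on the bench.
- collar_grip (a point): Where to hold the carrying grip: its middle, 12 mm above the tube axis; flat sides face across the tube. The boom swivels in it (pin across the tube, friction 0.055 N m): lifted more than about 7 mm from the balance point, the heavy end droops or stays on the bench; within that it rises level.
- swivel (a joint): Angle (rad) of the carrying grip about its pin in the boom, 0 when square to the tube. With the grip held upright it shows how the boom hangs: negative = head end lower, positive = stop end lower, near 0 = level. Range -0.7 to 0.7; starts at 0.
- boom_head (a point): Centre of the boom's head block, on the tube axis at x = +140 mm; block 60 mm along the tube, 40 wide, 48 high, plus a 14 mm end screw. The end stop (10 mm along the tube, 40 wide, 48 high) spans x = -120 to -110 mm.
- rack: Low grey storage rack fixed to the bench, 344 mm long (y), 125 deep (x). Origin: on the bench under the hinge line at its front, mid-length; x away from the robot, y to its left (turned up to 7 degrees), z up. Floor 10 mm thick, back wall at x = 119 to 125 mm, only 50 mm high; end cheeks at y = -166 and +166 mm (inner faces), up to 110 mm high.
- rack_seat (a point): Where the boom's origin belongs when seated: rack x = 72.5, y = -25, z = 46 mm; the tube then runs along rack y in two black V rests, 10 mm thick, at y = -122 and +72 mm, whose arms reach about 60 mm above the bench. Head and end stop hang outside the rests, with about 5 mm endwise play each way.
- rack_head_end (a point): Where the centre of the head block belongs when seated: at the roomy +y (left) end, rack x = 72.5, y = +115, z = 46 mm.
- guard (a joint): Angle (rad) of the white front guard on its bottom hinge: 0 = fully shut, leaning 40 degrees back over the V rests; grows as it is pulled to the robot and down; stop at 1.45. Panel 326 mm long, 140 high, 6 thick. Stiff hinge: it stays where left and moves with 2 to 4 N at the handle. Starts shut or ajar (0 to 0.25).
- guard_handle (a point): Middle of the guard's handle: a steel bar, 11 mm thick, 120 mm long along the rack's y, held in the panel's plane on two stems 25 mm beyond its free edge, 165 mm from the hinge line; it can be taken or straddled from above at every angle.
- guard_hinge (a point): Middle of the guard's hinge line, fixed on the rack, 20 mm above the bench; the hinge runs along the rack's y.
- beaker: Glass beaker, 70 mm across, 90 mm high, beyond the boom; origin under its centre. To be left alone.
- slidebox: Open wooden slide box with dividers, 90 x 180 x 35 mm, on the bench beyond the boom and rack; origin under its centre. To be left alone.
- washbottle: White wash bottle, 60 mm across, 160 mm high, beyond the boom on the left; origin under its centre. To be left alone.

How it is judged:
By the outcome, as a careful person would: the job done as asked, in the order asked, and still so for the second after the job is handed in, with the robot touching nothing.
It also fails if it takes over 72 s, if anything falls off the work surface, if the arm or the gripper's body presses on something with over 40 N, if the wrist force passes 120 N, or if a joint passes its speed limit or range.

ROBOT

A 7-joint arm with a two-finger parallel gripper is mounted at the origin on the work surface. World frame = base frame: x ahead of the robot, y to its left, z up, the work surface at z = 0. Lengths are in m, angles in rad, forces in N, time in s.
With the tool pointing down it reaches from about 0.35 to 0.9 m from the base axis. Payload 8.1 kg.
Tool frame: the origin (TCP) lies midway between the tips of the shut fingers; the grasp point (between the pads) lies arm.grip_point_offset behind it (arm.grip_point_offset is the distance from the TCP to the grasp point, in m); y points along the fingers, z is the direction in which the jaws open and shut, and the axes are right-handed (so a half turn about y gives the same grasp; the last joint's range is limited). The gripper opens to 92 mm and grips with 3 to 60 N. Pads are 19 mm wide; open, the fingers measure 130 mm over their backs; the gripper's body (75 mm by 190 mm) begins 47 mm behind the grasp point.
Start: joints at [1.05, 0.434, 0.025, 1.573, -0.012, 1.134, -0.075], TCP at [0.254, -0.571, 0.227] pointing down, gripper open.
Joint ranges: [-2.62, 2.62], [-0.44, 2.09], [-1.27, 1.32], [0.08, 2.57], [-1.32, 4.46], [0.12, 2], [-2.74, 2.74]. Speed limits (rad/s): [2.22, 2.22, 3.01, 3.01, 3.14, 3.14, 3.14].

INTERFACE

Orientations are given as a rotation vector (axis times angle).
In Python, from cell import arm, get_image, camera_info gives the robot as it stands.
- The arm moves only by the tool carry_out, never from a script. Its argument "steps" is one flat list of numbers, 5 for each row, row after row: the opening, from 0 (shut) to 1 (fully open), then the shift along the world's x, y, z in units of 0.1 m (1.0 is 0.1 m), then the turn about the world's z in units of 45 degrees (1.0 is 45 degrees). In form: [hand, dx, dy, dz, spin, hand, dx, dy, dz, spin, ...]. A call has 1 to 12 rows; each row is the pose to reach, as a shift and turn from the pose commanded when the call began; what a row does not reach only later rows make up. A row lasts 1/10 s, in which the tool goes at most 50 mm and 8.59 degrees, less where a joint would pass 70% of its speed; a pose out of reach is approached as far as the arm can. A call with a number of a shift or a turn outside -1 to 1 is refused whole. A call with a gripper value outside its range is refused whole. The fingers move at their own pace and stop on an object; "grip_force" is the grip in N (left out, the last holds). Time passes only in rows, so rows that repeat a pose let the fingers close. It gives the time, the measured TCP pose, the force and the opening at its end, in the units of the state.
- arm.observe(): the state, without advancing time (a new reading comes with each control period).
- get_image(name): name is "scene" or "side" or "wrist"; returns (picture, depth): 384x512x3 uint8, red, green, blue; 384x512 float32, m along the optical axis (not along the pixel's ray), 0 where there is no reading.
- camera_info(name): a dict with "fovy" (degrees; the focal length in pixels is half the picture's height over the tangent of half this angle, whatever the lens; pixels are square), "cx", "cy" (the principal point, pixels), "dist_coeffs" ([k1, k2, p1, p2, k3] as OpenCV has them; the pictures are not rectified), "R" (3x3) and "t" (3): a world point X has camera coordinates R X + t; the wrist camera has in their place "tool_from_camera" (4x4, takes a point from camera to tool coordinates, whose origin is the TCP and whose axes are the tool frame's). Camera axes: x right, y down, z forward; pixel columns grow to the right and rows downward; lengths in m; the calibration is good to about 2 mm. A picture is of the moment at which its call begins: read the wrist's pose just before it. camera_info takes no time and is no camera call.
- arm.sign_off(): hands the job in, once; it reports no verdict.
The state is a dict: "clock": time; "joints": joint angles; "dq": joint speeds; "joint_efforts": joint torques, N m; "position": TCP position; "ee_rot": TCP orientation; "force": force on the tool from outside, world axes, zero at the start; "ft_torque": the same for the moment, N m; "width": opening from 0.0 (shut) to 1.0 (fully open).
Only numpy, scipy, OpenCV 4.12 (cv2) and the standard library are available. Lean on these libraries where they do the work, as an engineer would, in place of code of your own. Each camera call takes 0.05 s, during which the arm holds its last target. There are 200 camera calls.

## Working session

There is one attempt and no reset: what is moved stays moved. The work goes in short steps, Python scripts to look and compute and a tool call to move; the robot and the scene stay as the last step left them, time stands still between calls to the robot, and variables do not carry over. Pictures are saved under pics/ and viewed, about 8 in all and at most 12, crops included, and the job is handed in when it is done.

Besides the shell and the picture viewer there is one more tool, called in YAML: its name, and indented under it one key for each argument. carry_out: Moves the arm, as the interface text tells. Shifts and turns lie within -1 to 1; 1 stands for 0.1 m of shift or 45 degrees of turn. Its arguments: {"type":"object","properties":{"steps":{"type":"array","items":{"type":"number"}},"grip_force":{"type":"number"}},"required":["steps"]}

```bash
mkdir -p pics; ls
cat > h.py <<'E'
import numpy as np, cv2
from cell import arm, get_image, camera_info
from scipy.spatial.transform import Rotation as Rn
def K(n):
    c=camera_info(n); f=192/np.tan(np.radians(c["fovy"]/2))
    return c,np.array([[f,0,c["cx"]],[0,f,c["cy"]],[0,0,1]]),np.array(c["dist_coeffs"],float)
def pose(n,s=None):
    c=camera_info(n)
    if n!="wrist":
        R=np.array(c["R"]);return R.T,-R.T@np.array(c["t"])
    s=s or arm.observe(); T=np.array(c["tool_from_camera"]); Rt=Rn.from_rotvec(s["ee_rot"]).as_matrix()
    return Rt@T[:3,:3], Rt@T[:3,3]+np.array(s["position"])
def grab(n,save=None):
    s=arm.observe(); im,d=get_image(n)
    if save: cv2.imwrite("pics/"+save,im[:,:,::-1])
    return im,d,pose(n,s)
def rays(n,px):
    c,k,D=K(n); u=cv2.undistortPoints(np.array(px,float).reshape(-1,1,2),k,D).reshape(-1,2)
    return np.c_[u,np.ones(len(u))]
def onplane(n,px,z,P):
    R,o=P; r=rays(n,px)@R.T
    return o+r*((z-o[2])/r[:,2])[:,None]
def cloud(n,d,P):
    v,u=np.mgrid[0:384,0:512]; r=rays(n,np.c_[u.ravel(),v.ravel()])
    X=(r*d.reshape(-1,1))@P[0].T+P[1]; X[d.ravel()==0]=np.nan
    return X.reshape(384,512,3)
def st():
    s=arm.observe(); print("t",s["clock"],"p",np.round(s["position"],4),"rv",np.round(s["ee_rot"],3),"F",np.round(s["force"],2),"M",np.round(s["ft_torque"],2),"w",round(s["width"],3)); return s
E
python3 - <<'E'
from h import *
s=st(); print(s["joints"], arm.grip_point_offset)
for n in("scene","side"):
    im,d,P=grab(n,n+"0.png"); X=cloud(n,d,P); np.savez("/tmp/"+n,im=im,X=X); print(n,P[1],np.isnan(X[:,:,0]).mean())
a=cv2.imread("pics/scene0.png");b=cv2.imread("pics/side0.png")
cv2.imwrite("pics/both.png",cv2.resize(np.vstack([a,b]),(800,1200))[:600]);
cv2.imwrite("pics/sc.png",cv2.resize(a,(800,600)));cv2.imwrite("pics/si.png",cv2.resize(b,(800,600)))
E
```

```text
pics
t 0.0 p [ 0.2533 -0.5708  0.2259] rv [-0.423  1.993 -1.99 ] F [0.29 0.78 0.07] M [ 0.04 -0.02  0.03] w 1.003
[ 1.05039291  0.43524564  0.02495974  1.57410633 -0.0116052   1.13402301
 -0.07505939] 0.0188
scene [1.04032788 0.61392285 0.87028373] 0.004150390625
side [ 0.19304526 -0.30787312  0.6464144 ] 0.004069010416666667
```

View pics/sc.png

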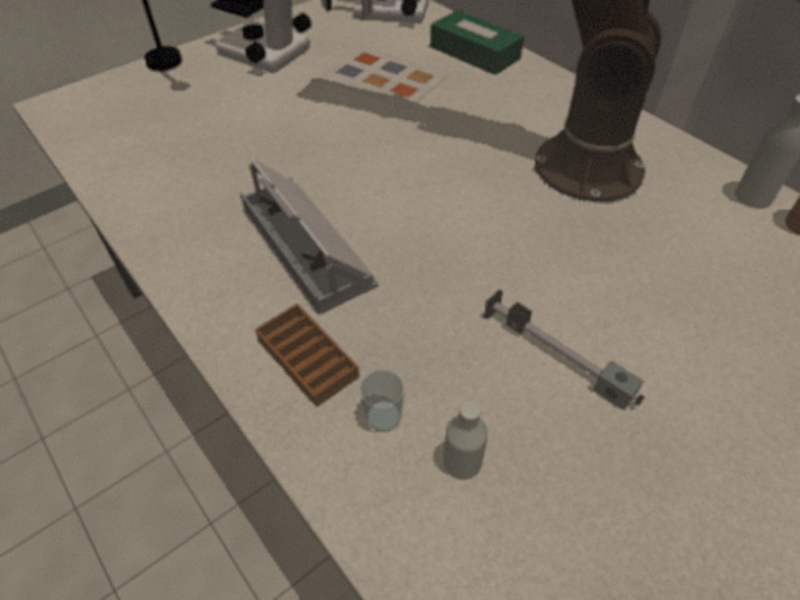

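View pics/si.png

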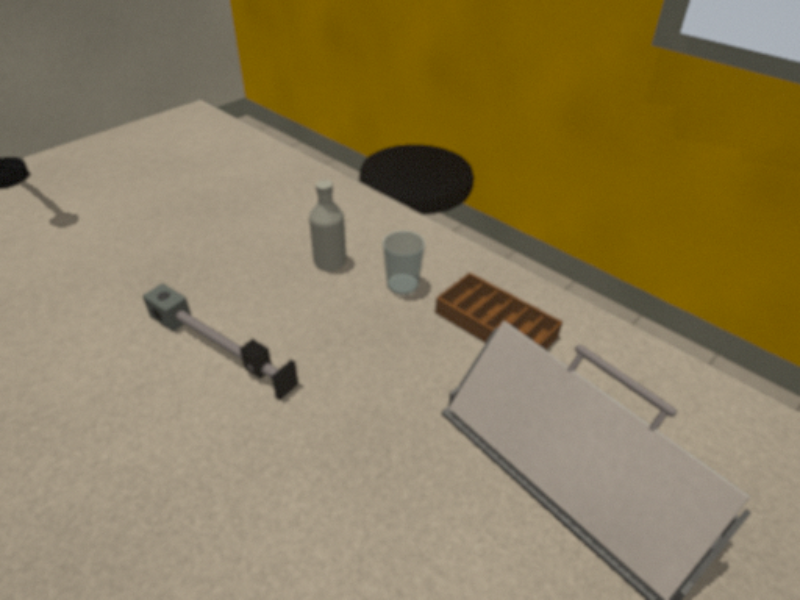

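The scene view shows the boom with its head at (618,385), collar at (518,317) and stop at (493,305). The rack runs (242,200)–(375,285) with the guard near shut. In the side view the handle runs (578,350)–(672,411), and the guard panel corners are (505,323), (745,497), (445,412) and (668,598).

Run:
```python
from h import *
sc=np.load("/tmp/scene.npz");si=np.load("/tmp/side.npz")
np.set_printoptions(precision=4,suppress=True)
def pt(D,u,v,r=1):
    u=int(u*.64);v=int(v*.64);return np.nanmedian(D["X"][v-r:v+r+1,u-r:u+r+1].reshape(-1,3),axis=0)
for nm,D,l in(("scene",sc,[(618,375),(518,310),(560,345),(493,300),(700,500),(290,215)]),("side",si,[(165,300),(255,355),(215,335),(285,375),(100,450),(578,350),(625,380),(672,411),(505,330),(735,497),(455,405),(660,580),(600,450),(403,270),(330,240)])):
    for q in l: print(nm,q,pt(D,*q))
# guard panel plane fit from side cloud
X=si["X"];m=np.zeros((384,512),np.uint8)
cv2.fillPoly(m,[(np.array([(507,335),(725,495),(660,575),(460,408)])*.64).astype(int)],1)
Q=X[m>0];Q=Q[~np.isnan(Q[:,0])];c=Q.mean(0);n=np.linalg.svd(Q-c)[2][2];print("panel",c,n,"resid",np.std((Q-c)@n),"lean from vertical deg",np.degrees(np.arctan2(n[2],np.hypot(n[0],n[1]))),"yaw",np.degrees(np.arctan2(n[1],n[0])))
# boom region clouds, z>8mm
for nm,D in(("scene",sc),("side",si)):
    X=D["X"];g=(X[:,:,2]>.012)&(X[:,:,2]<.08)&(X[:,:,0]>.3)&(X[:,:,0]<.75)&(X[:,:,1]>-.05)&(X[:,:,1]<.45)
    k,lab,sta,cen=cv2.connectedComponentsWithStats(g.astype(np.uint8))
    for i in range(1,k):
        if sta[i,4]>60:
            q=X[lab==i];rgb=D["im"][lab==i];print(nm,sta[i],q.mean(0),q.min(0),q.max(0),rgb.mean(0))
```

```text
scene (618, 375) [0.4433 0.4129 0.049 ]
scene (518, 310) [0.473  0.2186 0.0549]
scene (560, 345) [0.4577 0.3064 0.033 ]
scene (493, 300) [0.485  0.171  0.0462]
scene (700, 500) [ 0.4897  0.6186 -0.0002]
scene (290, 215) [ 0.6959 -0.1384  0.155 ]
side (165, 300) [0.4378 0.4117 0.0487]
side (255, 355) [0.4631 0.2102 0.0553]
side (215, 335) [0.4562 0.307  0.0323]
side (285, 375) [0.4754 0.1633 0.0403]
side (100, 450) [0.2479 0.2632 0.0011]
side (578, 350) [ 0.6875 -0.1386  0.1513]
side (625, 380) [ 0.682  -0.2027  0.1544]
side (672, 411) [ 0.6764 -0.2598  0.1541]
side (505, 330) [ 0.6794 -0.0448  0.1263]
side (735, 497) [ 0.6467 -0.3485  0.1237]
side (455, 405) [ 0.6049 -0.0328  0.0314]
side (660, 580) [ 0.5741 -0.3336  0.0323]
side (600, 450) [ 0.6313 -0.2178  0.0886]
side (403, 270) [0.7379 0.1902 0.0626]
side (330, 240) [0.7032 0.325  0.0702]
panel [ 0.6249 -0.2064  0.0795] [ 0.7766 -0.084  -0.6244] resid 0.0011869018028359403 lean from vertical deg -38.637114712685744 yaw -6.174030375699006
scene [199 167  42  32 488] [ 0.6675 -0.0284  0.0387] [ 0.5997 -0.0495  0.0121] [ 0.7289 -0.0
[... 345 characters left out ...]
0.7033 0.3284 0.0129] [0.75   0.3798 0.08  ] [87.1993 83.1307 74.5556]
side [198 147  23  25 440] [0.7037 0.3324 0.0468] [0.6865 0.3191 0.0122] [0.7438 0.3682 0.0797] [92.5523 89.8068 79.4091]
side [245 162  18  25 309] [0.7372 0.2009 0.0476] [0.728  0.1819 0.0122] [0.7499 0.2324 0.0794] [110.7605 114.0744 105.3172]
side [  91  182   99   72 1471] [0.4541 0.2974 0.0374] [0.4171 0.1593 0.0121] [0.497  0.4484 0.0569] [76.7838 73.6859 67.4521]
side [278 191  37  26 232] [0.7485 0.0754 0.0247] [0.7457 0.0158 0.0122] [0.75   0.1253 0.0376] [76.1767 53.7198 34.0474]
side [287 228  25  43 434] [ 0.6215 -0.0355  0.0492] [ 0.5972 -0.0499  0.0124] [ 0.6577 -0.0174  0.0797] [141.8018 133.1935 122.2327]
```

Run:
```python
from h import *
s=st();R=Rn.from_rotvec(s["ee_rot"]).as_matrix();print(R.round(3), "jaw az",np.degrees(np.arctan2(R[1,2],R[0,2])))
c=camera_info("wrist");print(c["fovy"],np.round(c["tool_from_camera"],3))
```

```text
t 0.1 p [ 0.2533 -0.5709  0.2261] rv [-0.422  1.993 -1.99 ] F [ 0.01  1.07 -0.2 ] M [ 0.02  0.02 -0.02] w 1.002
[[-0.914 -0.001  0.406]
 [-0.406  0.001 -0.914]
 [ 0.    -1.    -0.001]] jaw az -66.06710643753794
60.1208179917566 [[-0.001  0.961  0.276 -0.074]
 [-0.001 -0.276  0.961 -0.158]
 [ 1.     0.     0.001 -0.   ]
 [ 0.     0.     0.     1.   ]]
```

carry_out:
  steps: [0.22, 0.25, 0.22, 0.1, 0.16, 0.22, 0.5, 0.45, 0.2, 0.33, 0.22, 0.75, 0.68, 0.3, 0.5, 0.22, 1, 0.9, 0.3, 0.67]

```text
clock: 0.5
position: [0.3548, -0.4806, 0.2579]
ee_rot: [-0.848, 1.649, -1.652]
force: [1.3, -0.5, 0.4]
width: 0.706
```

carry_out:
  steps: [0.22, 0.25, 0.22, 0, 0.16, 0.22, 0.5, 0.45, 0, 0.33, 0.22, 0.75, 0.68, 0, 0.5, 0.22, 1, 0.9, 0, 0.67]

```text
clock: 0.9
position: [0.4542, -0.39, 0.2564]
ee_rot: [-1.163, 1.279, -1.278]
force: [0.3, -0.3, -0.6]
width: 0.355
```

carry_out:
  steps: [0.22, 0.33, 0.3, 0, 0, 0.22, 0.66, 0.6, 0, 0, 0.22, 1, 0.9, 0, 0]

```text
clock: 1.2
position: [0.5543, -0.3002, 0.2564]
ee_rot: [-1.16, 1.284, -1.283]
force: [-0.4, -1.0, 0.1]
width: 0.226
```

carry_out:
  steps: [0.22, 0.33, 0.3, 0, 0, 0.22, 0.66, 0.6, 0, 0, 0.22, 1, 0.9, 0, 0, 0.22, 1, 0.9, 0, 0, 0.22, 1, 0.9, 0, 0]

```text
clock: 1.7
position: [0.6541, -0.2096, 0.2557]
ee_rot: [-1.162, 1.282, -1.28]
force: [0.1, -0.5, -0.7]
width: 0.215
```

Run:
```python
from h import *
np.set_printoptions(precision=4,suppress=True)
s=st();im,d,P=grab("wrist","w1.png");X=cloud("wrist",d,P);np.savez("/tmp/w1",im=im,X=X)
g=X[:,:,2]>.138
print("top pts",np.nansum(g));
k,lab,sta,cen=cv2.connectedComponentsWithStats(g.astype(np.uint8))
for i in range(1,k):
    if sta[i,4]>60:
        q=X[lab==i];print(sta[i],q.mean(0),q.min(0),q.max(0))
```

```text
t 1.7 p [ 0.6541 -0.2096  0.2557] rv [-1.162  1.282 -1.28 ] F [ 0.1  -0.51 -0.67] M [-0.07 -0.07  0.03] w 0.215
top pts 67342
[    0    86   512   298 67342] [ 0.6577 -0.1838  0.3423] [ 0.5739 -0.2531  0.138 ] [ 0.7368 -0.1348  0.3707]
```

View pics/w1.png

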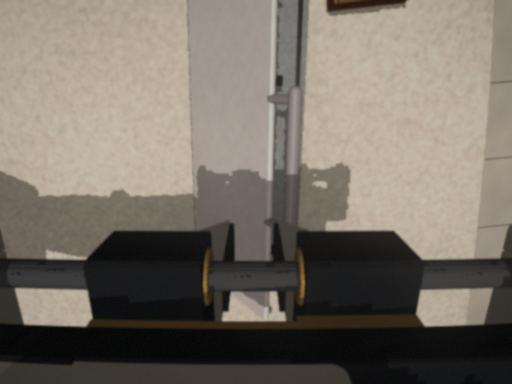

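The wrist view shows the handle bar at column ~294, rows 88–225, with its upper stem at (280,98). The fingers are to its left.

Run:
```python
from h import *
np.set_printoptions(precision=4,suppress=True)
D=np.load("/tmp/w1.npz");X=D["X"];sub=X[85:215,265:325]
g=(sub[:,:,2]>.13)&(sub[:,:,2]<.165);q=sub[g];print(len(q),q.mean(0),q.min(0),q.max(0))
t=q[(q[:,2]>np.percentile(q[:,2],60))];p=np.polyfit(t[:,1],t[:,0],1);print("bar line x at y=-.2:",np.polyval(p,-.2),"ang",np.degrees(np.arctan(p[0])),"ztop",np.percentile(t[:,2],[50,90]))
# bar edges mid column per row
for v in (110,140,170,200):
    r=X[v,265:325];ok=(r[:,2]>.135)&(r[:,2]<.165);print(v,r[ok][0],r[ok][-1])
# panel + cheek info: panel plane
pn=X[30:160,200:255].reshape(-1,3);c=np.nanmean(pn,0);n=np.linalg.svd(pn[~np.isnan(pn[:,0])]-c)[2][2];print(c,n,np.degrees(np.arctan2(n[1],n[0])),np.degrees(np.arcsin(n[2])))
```

```text
2276 [ 0.6839 -0.1809  0.1488] [ 0.6618 -0.2442  0.13  ] [ 0.6978 -0.1322  0.1566]
bar line x at y=-.2: 0.6857171785494306 ang 6.311569892639006 ztop [0.1544 0.1553]
110 [ 0.6861 -0.1524  0.1506] [ 0.696  -0.1533  0.1518]
140 [ 0.683  -0.1759  0.1486] [ 0.6929 -0.1763  0.1524]
170 [ 0.6803 -0.2001  0.1503] [ 0.6908 -0.2008  0.1514]
200 [ 0.6777 -0.2259  0.1499] [ 0.6873 -0.2256  0.1535]
[ 0.6336 -0.1372  0.0803] [-0.7763  0.0841  0.6247] 173.82002277653493 38.661412190212786
```

carry_out:
  steps: [0.22, 0.31, 0.05, 0, 0, 0.22, 0.31, 0.05, 0, 0, 0.22, 0.31, 0.05, -0.4, 0, 0.22, 0.31, 0.05, -0.8, 0, 0.22, 0.31, 0.05, -1, 0]

```text
clock: 2.25
position: [0.6815, -0.208, 0.1531]
ee_rot: [-1.163, 1.288, -1.282]
force: [-0.4, -0.6, 0.5]
width: 0.221
```

carry_out:
  steps: [0.22, 0, 0, -0.15, 0, 0.22, 0, 0, -0.15, 0, 0.22, 0, 0, -0.15, 0]

```text
clock: 2.55
position: [0.6848, -0.207, 0.1429]
ee_rot: [-1.159, 1.283, -1.284]
force: [0.2, -0.9, 1.4]
width: 0.219
```

carry_out:
  steps: [0.22, -0.15, 0.016, 0.08, 0, 0.22, -0.27, 0.03, 0.155, 0, 0.22, -0.4, 0.043, 0.22, 0, 0.22, -0.535, 0.058, 0.27, 0, 0.22, -0.67, 0.072, 0.31, 0, 0.22, -0.81, 0.088, 0.34, 0, 0.22, -0.93, 0.1, 0.355, 0]

```text
clock: 3.25
position: [0.5916, -0.1963, 0.1793]
ee_rot: [-1.158, 1.28, -1.285]
force: [2.8, -0.1, 2.4]
width: 0.222
```

carry_out:
  steps: [0.22, -0.143, 0.015, 0.006, 0, 0.22, -0.286, 0.03, 0, 0, 0.22, -0.43, 0.046, -0.02, 0, 0.22, -0.57, 0.061, -0.05, 0, 0.22, -0.705, 0.075, -0.093, 0, 0.22, -0.84, 0.09, -0.148, 0]

```text
clock: 3.85
position: [0.5069, -0.1872, 0.1631]
ee_rot: [-1.159, 1.282, -1.284]
force: [2.4, 1.0, 0.4]
width: 0.218
```

carry_out:
  steps: [0.22, -0.13, 0.014, -0.066, 0, 0.22, -0.25, 0.027, -0.144, 0, 0.22, -0.36, 0.039, -0.23, 0, 0.22, -0.43, 0.046, -0.29, 0, 0.22, -0.46, 0.049, -0.32, 0, 0.22, -0.46, 0.049, -0.32, 0]

```text
clock: 4.45
position: [0.4663, -0.1829, 0.1329]
ee_rot: [-1.153, 1.274, -1.289]
force: [11.3, -1.1, 2.4]
width: 0.224
```

carry_out:
  steps: [0.22, 0.04, 0, 0.05, 0, 0.22, 0.04, 0, 0.4, 0, 0.22, 0.04, 0, 0.7, 0, 0.22, 0.3, 0, 1, 0]

```text
clock: 4.85
position: [0.4883, -0.1827, 0.2317]
ee_rot: [-1.162, 1.287, -1.283]
force: [1.1, 0.0, -0.1]
width: 0.221
```

carry_out:
  steps: [0.5, 0.4, -0.3, 0.3, 0, 0.5, 0.8, -0.6, 0.6, 0, 0.5, 1, -0.7, 1, 0, 0.5, 1, -0.7, 1, 0, 0.5, 1, -0.7, 1, 0, 0.5, 1, -0.7, 1, 0]

```text
clock: 5.45
position: [0.5905, -0.2518, 0.3295]
ee_rot: [-1.161, 1.285, -1.281]
force: [-0.5, 0.2, 0.2]
width: 0.499
```

Run:
```python
from h import *
s=st();im,d,P=grab("wrist","w2.png");X=cloud("wrist",d,P);np.savez("/tmp/w2",im=im,X=X)
```

```text
t 5.45 p [ 0.5905 -0.2518  0.3295] rv [-1.161  1.285 -1.281] F [-0.53  0.18  0.2 ] M [ 0.03 -0.06  0.  ] w 0.499
```

View pics/w2.png

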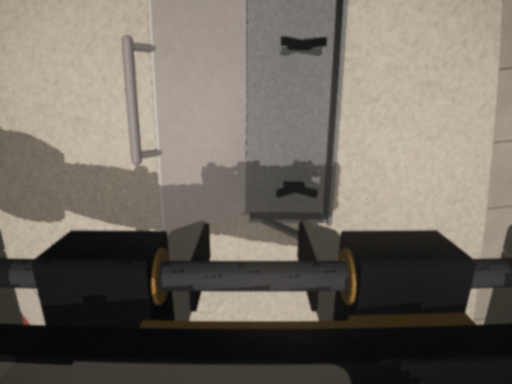

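The guard is down. The V rests are at (303,44) and (297,188), and the right-end cheek is at row ~216.

Run:
```python
from h import *
np.set_printoptions(precision=4,suppress=True)
D=np.load("/tmp/w2.npz");X=D["X"];im=D["im"];g0=im.max(2)
C=[]
for (v0,v1) in((34,58),(176,202)):
    sub=X[v0:v1,268:336];m=(g0[v0:v1,268:336]<45)&(sub[:,:,2]>.028)&(sub[:,:,2]<.075)
    q=sub[m];print(m.sum(),q.mean(0),q.min(0),q.max(0))
    hi=q[q[:,2]>.048];print(" hi",len(hi),np.r_[(hi.min(0)+hi.max(0))/2])
    xr=np.array([.9942,-.1075]);a=q[:,:2]@xr
    for l in np.linspace(a.min(),a.max(),9)[:-1]:
        w=(a>=l)&(a<l+(a.max()-a.min())/8);print("   ",round(l-a.min(),4),np.round(np.median(q[w],axis=0),4)) if w.any() else 0
    C.append(q.mean(0))
d=C[0]-C[1];print(d,np.hypot(*d[:2]),np.degrees(np.arctan2(d[0],d[1])))
# handle
h=X[35:165,115:145];w=(h[:,:,2]>.12)&(h[:,:,2]<.17);q=h[w];print("handle",q.mean(0),q.min(0),q.max(0))
# panel
pn=X[60:150,170:235].reshape(-1,3);c=np.nanmean(pn,0);n=np.linalg.svd(pn-c)[2][2];print(c,n,np.degrees(np.arctan2(n[1],n[0])),np.degrees(np.arcsin(n[2])))
# back wall & cheek
bw=X[20:200,330:346];w=(bw[:,:,2]>.043)&(bw[:,:,2]<.056);q=bw[w];p=np.polyfit(q[:,1],q[:,0],1);print("wall",p,len(q),np.degrees(np.arctan(p[0])))
ck=X[205:225,255:330];w=(ck[:,:,2]>.06);q=ck[w];print("cheek",len(q),q.mean(0),q.min(0),q.max(0))
```

```text
343 [ 0.6642 -0.1257  0.0475] [ 0.6371 -0.1318  0.0339] [ 0.6897 -0.1189  0.0604]
 hi 162 [ 0.6634 -0.1253  0.0543]
    0.0 [ 0.6407 -0.123   0.0568]
    0.0066 [ 0.6475 -0.1238  0.0501]
    0.0132 [ 0.6535 -0.1249  0.0441]
    0.0197 [ 0.6603 -0.1255  0.0371]
    0.0263 [ 0.6668 -0.1261  0.0382]
    0.0329 [ 0.6733 -0.1273  0.0454]
    0.0395 [ 0.6798 -0.1272  0.0515]
    0.0461 [ 0.686  -0.1274  0.0567]
315 [ 0.6429 -0.3163  0.0475] [ 0.6153 -0.3239  0.0331] [ 0.6686 -0.3093  0.0609]
 hi 152 [ 0.642  -0.3166  0.0545]
    0.0 [ 0.6184 -0.3142  0.0568]
    0.0067 [ 0.6256 -0.3139  0.0509]
    0.0133 [ 0.6323 -0.3143  0.0445]
    0.02 [ 0.6384 -0.3153  0.0384]
    0.0267 [ 0.6453 -0.316   0.0374]
    0.0333 [ 0.6522 -0.3175  0.0435]
    0.04 [ 0.6586 -0.3181  0.0509]
    0.0467 [ 0.6646 -0.3191  0.0569]
[ 0.0213  0.1906 -0.    ] 0.1918201848979118 6.38282120527877
handle [ 0.474  -0.1715  0.1438] [ 0.4598 -0.2401  0.1284] [ 0.4915 -0.1118  0.1482]Traceback (most recent call last):
  File "<stdin>", line 17, in <module>
    u, s, vh = gufunc(a, signature=signature)
               ~~~~~~^^^^^^^^^^^^^^^^^^^^^^^^
    raise LinAlgError("SVD did not converge")
numpy.linalg.LinAlgError: SVD did not converge
```

carry_out:
  steps: [0.5, -0.1, 0.33, 0, 0.1, 0.5, -0.2, 0.67, 0, 0.2, 0.5, -0.26, 1, 0, 0.3]

```text
clock: 5.8
position: [0.5633, -0.1509, 0.3294]
ee_rot: [-1.273, 1.109, -1.105]
force: [0.1, -0.5, 1.0]
width: 0.5
```

carry_out:
  steps: [0.5, -0.1, 0.33, 0, 0, 0.5, -0.2, 0.67, -0.1, 0, 0.5, -0.26, 1, -0.1, 0]

```text
clock: 6.1
position: [0.5366, -0.051, 0.3185]
ee_rot: [-1.273, 1.111, -1.107]
force: [0.6, -1.2, 0.4]
width: 0.497
```

carry_out:
  steps: [0.5, -0.1, 0.33, 0, 0, 0.5, -0.2, 0.67, -0.1, 0, 0.5, -0.26, 1, -0.1, 0]

```text
clock: 6.4
position: [0.5106, 0.0486, 0.3086]
ee_rot: [-1.274, 1.111, -1.108]
force: [-0.2, 0.4, 0.2]
width: 0.503
```

carry_out:
  steps: [0.5, -0.1, 0.33, 0, 0, 0.5, -0.2, 0.67, -0.1, 0, 0.5, -0.26, 1, -0.15, 0]

```text
clock: 6.7
position: [0.4849, 0.1483, 0.2941]
ee_rot: [-1.273, 1.109, -1.109]
force: [-0.4, 0.3, -0.1]
width: 0.499
```

carry_out:
  steps: [0.5, -0.1, 0.33, 0, 0, 0.5, -0.2, 0.67, -0.1, 0, 0.5, -0.26, 0.95, -0.15, 0, 0.5, -0.26, 0.95, -0.15, 0, 0.5, -0.26, 0.95, -0.15, 0, 0.5, -0.26, 0.95, -0.15, 0]

```text
clock: 7.3
position: [0.4614, 0.2412, 0.2801]
ee_rot: [-1.271, 1.11, -1.111]
force: [0.3, 0.1, 0.9]
width: 0.501
```

Run:
```python
from h import *
s=st();im,d,P=grab("wrist","w3.png");X=cloud("wrist",d,P);np.savez("/tmp/w3",im=im,X=X)
```

```text
t 7.3 p [0.4614 0.2412 0.2801] rv [-1.271  1.11  -1.111] F [0.28 0.12 0.91] M [ 0.03 -0.16 -0.06] w 0.501
```

View pics/w3.png

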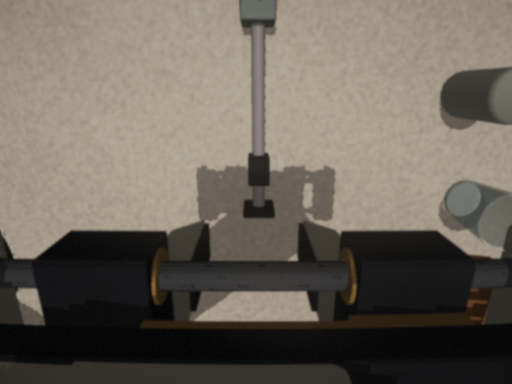

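The head is at (258,10), the tube along column 258, the collar at (259,169) and the stop at (259,208).

```bash
cat > boom.py <<'E'
from h import *
np.set_printoptions(precision=4,suppress=True)
def measure(f):
    D=np.load(f);X=D["X"]; s=X[:225,225:292]
    m=(s[:,:,2]>.012)&(s[:,:,2]<.1)
    q=s[m]; t=q[(q[:,2]>.028)&(q[:,2]<.034)]   # tube top
    return X,s,q,t
E
python3 - <<'E'
from boom import *
X,s,q,t=measure("/tmp/w3.npz"); im=np.load("/tmp/w3.npz")["im"]
# tube centre-line, from rows between head and collar
L=[]
for v in range(32,148,4):
    r=X[v,235:285]; ok=(r[:,2]>.018)&(r[:,2]<.036); L.append((r[ok][0]+r[ok][-1])/2)
L=np.array(L);p=np.polyfit(L[:,1],L[:,0],1);print("axis x=",p,"az",90+np.degrees(np.arctan(-p[0])),np.std(L[:,0]-np.polyval(p,L[:,1])), "z",L[:,2].mean())
for nm,lo,hi,zz in(("collar",145,190,(.046,.062)),("stop",195,222,(.04,.06)),("head",0,30,(.038,.06))):
    u=X[lo:hi,230:290];w=(u[:,:,2]>zz[0])&(u[:,:,2]<zz[1]);k=u[w];print(nm,w.sum(),"mean",k.mean(0),"mid",(k.min(0)+k.max(0))/2,k.min(0),k.max(0))
R=Rn.from_rotvec(arm.observe()["ee_rot"]).as_matrix();print("jaw az",np.degrees(np.arctan2(R[1,2],R[0,2])))
E
```

```text
axis x= [-0.1442  0.5016] az 98.2032884081176 0.00016627023781875405 z 0.027165640286599773
collar 626 mean [0.4693 0.2237 0.0537] mid [0.4695 0.2231 0.0512] [0.4549 0.2052 0.0461] [0.4841 0.241  0.0564]
stop 291 mean [0.4773 0.1688 0.047 ] mid [0.4771 0.168  0.0449] [0.4574 0.1607 0.04  ] [0.4969 0.1754 0.0498]
head 802 mean [0.444  0.3989 0.0474] mid [0.4438 0.3998 0.0443] [0.4226 0.3873 0.0381] [0.4649 0.4123 0.0506]
jaw az 7.63554205293695
```

carry_out:
  steps: [0.5, 0.08, -0.18, -0.3, 0.013, 0.5, 0.08, -0.18, -0.65, 0.013, 0.5, 0.08, -0.18, -1, 0.013]

```text
clock: 7.65
position: [0.4705, 0.2227, 0.1797]
ee_rot: [-1.272, 1.103, -1.105]
force: [1.1, 1.2, -0.3]
width: 0.502
```

carry_out:
  steps: [0.5, 0, 0, -0.35, 0, 0.5, 0, 0, -0.7, 0, 0.5, 0, 0, -1, 0]

```text
clock: 7.95
position: [0.4696, 0.2229, 0.0789]
ee_rot: [-1.274, 1.103, -1.104]
force: [0.5, -0.7, -0.3]
width: 0.5
```

carry_out:
  steps: [0.5, 0, 0, -0.25, 0, 0.5, 0, 0, -0.5, 0, 0.5, 0, 0, -0.62, 0, 0.5, 0, 0, -0.62, 0, 0.5, 0, 0, -0.62, 0]

```text
clock: 8.45
position: [0.4701, 0.2245, 0.0192]
ee_rot: [-1.273, 1.102, -1.102]
force: [0.7, 0.4, 0.3]
width: 0.5
```

```bash
python3 -c "
from h import *
st()"
```

```text
t 8.45 p [0.4701 0.2245 0.0192] rv [-1.273  1.102 -1.102] F [0.68 0.36 0.29] M [ 0.01 -0.13  0.03] w 0.5
```

carry_out:
  steps: [0.2, 0, 0, -0.01, 0, 0.2, 0, 0, -0.01, 0, 0.2, 0, 0, -0.01, 0, 0.2, 0, 0, -0.01, 0, 0.2, 0, 0, -0.01, 0]
  grip_force: 40

```text
clock: 8.95
position: [0.4696, 0.2247, 0.0181]
ee_rot: [-1.274, 1.101, -1.102]
force: [-2.2, -0.1, 6.8]
width: 0.282
```

carry_out:
  steps: [0.2, 0, 0, 0.04, 0, 0.2, 0, 0, 0.08, 0, 0.2, 0, 0, 0.12, 0, 0.2, 0, 0, 0.12, 0, 0.2, 0, 0, 0.12, 0]

```text
clock: 9.45
position: [0.4696, 0.2247, 0.0295]
ee_rot: [-1.274, 1.102, -1.102]
force: [0.2, 1.6, -4.8]
width: 0.281
```

```bash
cat >> h.py <<'E'
def look(f):
    im,d,P=grab("wrist",f+".png");X=cloud("wrist",d,P);np.savez("/tmp/"+f,im=im,X=X);return im,X
def forces(n=6):
    F=[]
    for i in range(n):
        get_image("side"); s=arm.observe(); F.append(np.r_[s["force"],s["ft_torque"]])
    print("F",np.round(np.mean(F,0),3),"sd",np.round(np.std(F,0),2),"t",s["clock"])
def tubefit(X,az=98.2):
    # height of tube top along boom
    L=[]
    for v in range(0,228,3):
        r=X[v,225:295]; ok=(r[:,2]>.012)&(r[:,2]<.12)
        if ok.sum()>3:
            k=r[ok]; L.append((v,ok.sum(),*np.round((k[0]+k[-1])/2,4)[:2],round(float(np.percentile(k[:,2],90)),4)))
    return L
E
python3 - <<'E'
from h import *
st();forces();im,X=look("w4")
for l in tubefit(X)[::2]: print(*l)
E
```

```text
t 9.45 p [0.4696 0.2247 0.0295] rv [-1.274  1.102 -1.102] F [ 0.16  1.63 -4.79] M [ 0.44 -0.01 -0.04] w 0.281
F [ 0.319  1.5   -4.845  0.412 -0.106 -0.058] sd [0.59 0.22 0.39 0.02 0.03 0.03] t 9.75
0 38 0.453 0.3359 0.0378
6 38 0.4534 0.3339 0.0384
12 37 0.4535 0.331 0.0381
18 37 0.4539 0.3285 0.0381
24 37 0.4542 0.3262 0.0385
30 37 0.4546 0.3238 0.0385
36 37 0.455 0.3213 0.0385
42 36 0.4553 0.319 0.0389
48 37 0.4557 0.3165 0.0395
54 37 0.456 0.3139 0.0389
60 36 0.4563 0.3116 0.0392
66 36 0.4571 0.309 0.0392
72 35 0.4572 0.3063 0.0388
78 35 0.4576 0.3038 0.0396
84 35 0.4579 0.3013 0.0397
90 35 0.4583 0.2987 0.0397
96 35 0.4586 0.2962 0.04
102 35 0.4591 0.2936 0.0397
108 35 0.4595 0.2909 0.0402
114 35 0.4599 0.2884 0.0402
120 35 0.4603 0.2857 0.0404
126 35 0.4607 0.2829 0.0405
132 34 0.4608 0.2803 0.0405
138 34 0.4611 0.2775 0.0408
144 34 0.4616 0.2748 0.0409
150 34 0.462 0.2721 0.0409
156 34 0.4624 0.2693 0.0409
162 33 0.4628 0.2664 0.0409
168 34 0.4632 0.2637 0.0409
174 34 0.4636 0.2607 0.0413
180 33 0.4641 0.2577 0.0416
186 34 0.4645 0.2549 0.0418
192 33 0.4646 0.252 0.0416
198 32 0.4653 0.2497 0.0419
204 31 0.4657 0.2468 0.0419
210 48 0.4669 0.2387 0.0419
216 51 0.4666 0.238 0.0422
222 61 0.4705 0.2369 0.0424
```

carry_out:
  steps: [0.2, 0, 0, -0.04, 0, 0.2, 0, 0, -0.08, 0, 0.2, 0, 0, -0.12, 0, 0.2, 0, 0, -0.13, 0, 0.2, 0, 0, -0.13, 0, 0.2, 0, 0, -0.13, 0]

```text
clock: 10.4
position: [0.4694, 0.2256, 0.0178]
ee_rot: [-1.274, 1.1, -1.101]
force: [-7.2, -1.0, 21.1]
width: 0.285
```

```bash
python3 -c "
from h import *
st();forces(3)"
```

```text
t 10.4 p [0.4694 0.2256 0.0178] rv [-1.274  1.1   -1.101] F [-7.18 -1.   21.12] M [-0.54  1.43 -0.09] w 0.285
F [-6.944 -1.904 20.852 -0.516  1.451 -0.09 ] sd [0.19 0.51 0.44 0.02 0.02 0.02] t 10.55
```

carry_out:
  steps: [0.2, 0, 0, 0.011, 0, 0.2, 0, 0, 0.011, 0, 0.2, 0, 0, 0.011, 0]

```text
clock: 10.85
position: [0.4694, 0.2256, 0.018]
ee_rot: [-1.274, 1.101, -1.101]
force: [-3.7, 0.9, 9.6]
width: 0.278
```

```bash
python3 -c "
from h import *
st();forces(3)"
```

```text
t 10.85 p [0.4694 0.2256 0.018 ] rv [-1.274  1.101 -1.101] F [-3.65  0.91  9.63] M [ 0.07  0.8  -0.08] w 0.278
F [-4.323  0.334  9.084  0.059  0.82  -0.095] sd [0.74 0.21 0.07 0.01 0.02 0.01] t 11.0
```

carry_out:
  steps: [0.2, 0, 0, 0.004, 0, 0.2, -0.012, 0.08, 0.004, 0, 0.2, -0.025, 0.17, 0.004, 0, 0.2, -0.037, 0.26, 0.004, 0, 0.2, -0.05, 0.35, 0.004, 0, 0.2, -0.062, 0.43, 0.004, 0, 0.2, -0.074, 0.52, 0.004, 0, 0.2, -0.088, 0.61, 0.004, 0, 0.2, -0.1, 0.7, 0.004, 0, 0.2, -0.112, 0.78, 0.004, 0, 0.2, -0.124, 0.86, 0.004, 0, 0.2, -0.124, 0.86, 0.004, 0]

```text
clock: 12.2
position: [0.4571, 0.3122, 0.0181]
ee_rot: [-1.274, 1.101, -1.1]
force: [-1.6, 2.5, 5.9]
width: 0.28
```

Run:
```python
from h import *
np.set_printoptions(precision=4,suppress=True)
st();forces(3)
for n in("scene","side"):
    im,d,P=grab(n);X=cloud(n,d,P);np.savez("/tmp/b_"+n,im=im,X=X)
    v0,v1,u0,u1=(170,280,290,430) if n=="scene" else (170,265,80,210)
    cv2.imwrite(f"pics/b_{n}.png",cv2.resize(im[v0:v1,u0:u1,::-1],None,fx=4,fy=4,interpolation=cv2.INTER_CUBIC))
    old=np.load("/tmp/%s.npz"%n)["X"]
    for nm,A in(("old",old),("new",X)):
        s=A[v0:v1,u0:u1].reshape(-1,3)
        st_=s[(s[:,2]>.02)&(s[:,2]<.06)&(s[:,1]<.19)&(s[:,0]<.52)&(s[:,0]>.43)];hd=s[(s[:,2]>.046)&(s[:,2]<.06)&(s[:,1]>.38)&(s[:,0]<.48)&(s[:,0]>.4)]
        print(n,nm,len(st_),np.median(st_,axis=0),len(hd),np.median(hd,axis=0))
```

```text
t 12.2 p [0.4571 0.3122 0.0181] rv [-1.274  1.101 -1.1  ] F [-1.64  2.53  5.85] M [ 0.25  0.44 -0.08] w 0.28
F [-1.749  1.606  4.835  0.269  0.365 -0.051] sd [0.63 0.84 0.8  0.02 0.04 0.04] t 12.35
scene old 129 [0.4821 0.1709 0.0372] 318 [0.4434 0.4203 0.049 ]
scene new 125 [0.482  0.1709 0.0376] 319 [0.4435 0.4202 0.0489]
side old 218 [0.4731 0.1643 0.0385] 274 [0.4407 0.416  0.0486]
side new 217 [0.4732 0.1641 0.0395] 56 [0.4299 0.4371 0.0489]
```

The boom didn't creep. Next is the second test lift.

carry_out:
  steps: [0.2, 0, 0, 0.04, 0, 0.2, 0, 0, 0.08, 0, 0.2, 0, 0, 0.12, 0, 0.2, 0, 0, 0.16, 0, 0.2, 0, 0, 0.2, 0, 0.2, 0, 0, 0.2, 0, 0.2, 0, 0, 0.2, 0]

```text
clock: 13.15
position: [0.4573, 0.3104, 0.038]
ee_rot: [-1.274, 1.101, -1.102]
force: [-0.2, -1.5, -7.6]
width: 0.28
```

```bash
cat > lift.py <<'E'
from h import *
np.set_printoptions(precision=4,suppress=True)
u=np.array([-.1426,.9898])
def check():
    st();forces(4)
    for n in("scene","side"):
        im,d,P=grab(n);X=cloud(n,d,P)
        s=X.reshape(-1,3);s=s[(s[:,0]>.40)&(s[:,0]<.52)&(s[:,1]>.13)&(s[:,1]<.47)&(s[:,2]>.01)&(s[:,2]<.13)]
        a=(s[:,:2]-np.array([.461,.282]))@u; b=(s[:,:2]-np.array([.461,.282]))@np.array([u[1],-u[0]])
        for nm,lo,hi in(("stop",-.13,-.105),("tubeL",-.1,-.04),("tubeR",.06,.1),("head",.113,.168)):
            w=(a>lo)&(a<hi)&(abs(b)<(.006 if "tube" in nm else .018)); 
            if w.sum()>5: print(n,nm,w.sum(),"a",round(float(np.median(a[w])),4),"ztop",round(float(np.percentile(s[w,2],85)),4))
E
python3 -c "
from lift import *
check()"
```

```text
t 13.15 p [0.4573 0.3104 0.038 ] rv [-1.274  1.101 -1.102] F [-0.24 -1.52 -7.59] M [-0.09 -0.07 -0.01] w 0.28
F [ 0.147 -0.549 -6.811 -0.16  -0.162  0.011] sd [0.28 0.49 0.35 0.04 0.01 0.01] t 13.35
scene stop 84 a -0.1112 ztop 0.0891
scene tubeL 72 a -0.0686 ztop 0.069
scene tubeR 65 a 0.0799 ztop 0.0468
scene head 277 a 0.141 ztop 0.0557
side stop 293 a -0.1186 ztop 0.0873
side tubeL 78 a -0.0658 ztop 0.0672
```

carry_out:
  steps: [0.2, 0, 0, -0.05, 0, 0.2, 0, 0, -0.1, 0, 0.2, 0, 0, -0.15, 0, 0.2, 0, 0, -0.19, 0, 0.2, 0, 0, -0.2, 0, 0.2, 0, 0, -0.2, 0]

```text
clock: 14.05
position: [0.4569, 0.3112, 0.0182]
ee_rot: [-1.274, 1.101, -1.101]
force: [-2.0, -0.9, -0.4]
width: 0.279
```

```bash
python3 -c "
from h import *
forces(2)"
```

```text
F [-2.53  -0.875 -0.227 -0.134  0.39  -0.038] sd [0.61 0.06 0.02 0.05 0.02 0.01] t 14.15
```

carry_out:
  steps: [0.2, 0, 0, -0.005, 0, 0.2, 0, 0, -0.007, 0, 0.2, -0.005, 0.035, -0.007, 0, 0.2, -0.01, 0.07, -0.007, 0, 0.2, -0.015, 0.105, -0.007, 0, 0.2, -0.02, 0.14, -0.007, 0, 0.2, -0.02, 0.14, -0.007, 0]

```text
clock: 14.85
position: [0.4549, 0.3259, 0.0181]
ee_rot: [-1.273, 1.101, -1.1]
force: [-4.0, 0.2, 8.2]
width: 0.282
```

carry_out:
  steps: [0.2, 0, 0, 0.05, 0, 0.2, 0, 0, 0.1, 0, 0.2, 0, 0, 0.15, 0, 0.2, 0, 0, 0.2, 0, 0.2, 0, 0, 0.2, 0, 0.2, 0, 0, 0.2, 0]

```text
clock: 15.45
position: [0.4553, 0.3246, 0.0373]
ee_rot: [-1.274, 1.102, -1.102]
force: [1.6, 0.4, -9.1]
width: 0.282
```

```bash
python3 -c "
from lift import *
check()"
```

```text
t 15.45 p [0.4553 0.3246 0.0373] rv [-1.274  1.102 -1.102] F [ 1.64  0.45 -9.08] M [-0.01 -0.11 -0.05] w 0.282
F [ 0.11   0.005 -8.746  0.027 -0.086 -0.019] sd [0.3  0.3  0.33 0.03 0.03 0.05] t 15.65
scene stop 100 a -0.1144 ztop 0.0684
scene tubeL 67 a -0.0675 ztop 0.0532
scene tubeR 67 a 0.0757 ztop 0.1184
scene head 292 a 0.1427 ztop 0.0693
side stop 248 a -0.1213 ztop 0.067
side tubeL 98 a -0.0723 ztop 0.052
```

Level now: both ends rose 20 mm and the moment is about 0. I'll carry it up and across.

carry_out:
  steps: [0.2, 0, 0, 0.1, 0, 0.2, 0, 0, 0.25, 0, 0.2, 0, 0, 0.4, 0, 0.2, 0, 0, 0.55, 0, 0.2, 0, 0, 0.7, 0, 0.2, 0, 0, 0.8, 0]

```text
clock: 16.35
position: [0.4556, 0.3251, 0.1196]
ee_rot: [-1.272, 1.101, -1.102]
force: [0.0, -0.5, -9.8]
width: 0.281
```

carry_out:
  steps: [0.2, 0.03, -0.08, 0.12, 0, 0.2, 0.08, -0.2, 0.25, 0, 0.2, 0.15, -0.38, 0.4, 0, 0.2, 0.22, -0.56, 0.55, 0, 0.2, 0.3, -0.75, 0.67, 0, 0.2, 0.38, -0.95, 0.75, 0]

```text
clock: 16.95
position: [0.4936, 0.2284, 0.1936]
ee_rot: [-1.274, 1.101, -1.102]
force: [0.9, 0.1, -8.3]
width: 0.277
```

carry_out:
  steps: [0.2, 0.07, -0.18, 0, -0.05, 0.2, 0.15, -0.36, 0, -0.1, 0.2, 0.22, -0.55, 0, -0.15, 0.2, 0.3, -0.75, 0, -0.2, 0.2, 0.4, -1, 0, -0.26]

```text
clock: 17.45
position: [0.5332, 0.1288, 0.1919]
ee_rot: [-1.18, 1.255, -1.253]
force: [0.2, 1.1, -8.0]
width: 0.282
```

carry_out:
  steps: [0.2, 0.08, -0.2, 0, -0.03, 0.2, 0.16, -0.4, 0, -0.06, 0.2, 0.24, -0.6, 0, -0.062, 0.2, 0.32, -0.8, 0, -0.062, 0.2, 0.4, -1, 0, -0.062]

```text
clock: 17.95
position: [0.5735, 0.0283, 0.192]
ee_rot: [-1.156, 1.289, -1.288]
force: [0.4, -0.3, -9.1]
width: 0.28
```

carry_out:
  steps: [0.2, 0.08, -0.2, 0, 0, 0.2, 0.16, -0.4, 0, 0, 0.2, 0.24, -0.6, 0, 0, 0.2, 0.32, -0.8, 0, 0, 0.2, 0.4, -1, 0, 0]

```text
clock: 18.45
position: [0.6134, -0.0718, 0.1919]
ee_rot: [-1.156, 1.289, -1.288]
force: [0.3, -0.1, -8.0]
width: 0.281
```

carry_out:
  steps: [0.2, 0.08, -0.2, 0, 0, 0.2, 0.16, -0.4, 0, 0, 0.2, 0.24, -0.6, 0, 0, 0.2, 0.34, -0.8, 0, 0, 0.2, 0.42, -1, 0, 0, 0.2, 0.44, -1, 0, 0, 0.2, 0.44, -1, 0, 0, 0.2, 0.44, -1, 0, 0]

```text
clock: 19.25
position: [0.6569, -0.1695, 0.1919]
ee_rot: [-1.156, 1.289, -1.286]
force: [0.6, 1.0, -8.3]
width: 0.28
```

Run:
```python
from h import *
s=st();R=Rn.from_rotvec(s["ee_rot"]).as_matrix();print("jaw az",np.degrees(np.arctan2(R[1,2],R[0,2])));forces(3)
im,X=look("w5")
im,d,P=grab("scene","s5.png");np.savez("/tmp/s5",im=im,X=cloud("scene",d,P))
```

```text
t 19.25 p [ 0.6569 -0.1695  0.1919] rv [-1.156  1.289 -1.286] F [ 0.64  0.95 -8.3 ] M [ 0.08 -0.1  -0.07] w 0.28
jaw az -6.127639044238634
F [-3.780e-01  4.000e-01 -8.668e+00  7.100e-02 -9.400e-02  5.000e-03] sd [0.53 0.36 0.36 0.02 0.02 0.02] t 19.4
```

View pics/w5.png

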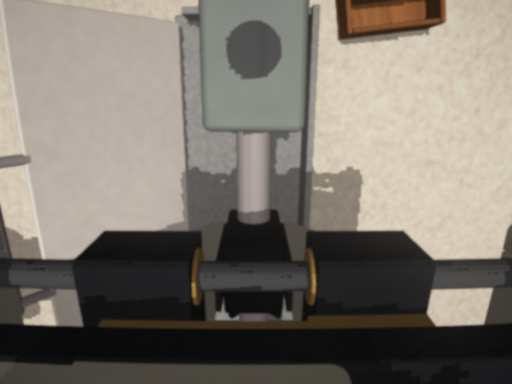

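The head block is at (253,65), its near face at row 130, with the tube at column ~253. The rack is below and the left cheek at row ~12.

Run:
```python
from h import *
np.set_printoptions(precision=4,suppress=True)
X=np.load("/tmp/w5.npz")["X"]
L=[]
for v in range(140,206,6):
    r=X[v,225:285]; ok=(r[:,2]>.185)&(r[:,2]<.225); k=r[ok]; L.append([*((k[0]+k[-1])/2)[:2],k[:,2].max()])
L=np.array(L);p=np.polyfit(L[:,1],L[:,0],1);print("tube az tilt",np.degrees(np.arctan(p[0])),"x at -.1:",np.polyval(p,-.1),"z",L[[0,-1]],np.polyfit(L[:,1],L[:,2],1)[0])
h=X[0:128,210:300];print("head top z rows", [np.round(np.nanmedian(X[v,215:225],axis=0),4) for v in(10,60,120)])
f=X[128,240:265];print("face edge", np.nanmedian(X[126,240:270],axis=0))
print("head lateral",[ (X[v][200:310][(X[v,200:310,2]>.20)][[0,-1]]) for v in(30,100)])
S=np.load("/tmp/s5.npz")["X"].reshape(-1,3)
o=np.array([.6569,-.1695]);w=np.array([.1097,.994]);a=(S[:,:2]-o)@w;b=(S[:,:2]-o)@np.array([w[1],-w[0]])
for lo,hi in((-.175,-.14),(-.14,-.05),(.04,.06),(.08,.13)):
    m=(a>lo)&(a<hi)&(abs(b)<.02)&(S[:,2]>.17)&(S[:,2]<.24);print(lo,hi,m.sum(),np.round([a[m].min(),a[m].max()],4) if m.any() else "",np.percentile(S[m,2],85) if m.any() else "")
```

```text
tube az tilt 6.281490538086944 x at -.1: 0.6639349033038676 z [[ 0.6618 -0.1169  0.2069]
 [ 0.6587 -0.1454  0.2067]] -0.004534229082317659
head top z rows [array([ 0.6553, -0.0663,  0.2224]), array([ 0.6531, -0.0831,  0.222 ]), array([ 0.6504, -0.1047,  0.2222])]
face edge [ 0.6634 -0.1084  0.2219]
head lateral [array([[ 0.6473, -0.0718,  0.2203],
       [ 0.6858, -0.0761,  0.2217]]), array([[ 0.6443, -0.0966,  0.2196],
       [ 0.6837, -0.1008,  0.2192]])]
-0.175 -0.14 81 [-0.1698 -0.1559] 0.2224721275215209
-0.14 -0.05 0  
0.04 0.06 2 [0.0584 0.0588] 0.22278650932638058
0.08 0.13 309 [0.08   0.1298] 0.22467713071172513
```

carry_out:
  steps: [0.2, 0.02, -0.035, 0, 0, 0.2, 0.02, -0.035, -0.1, 0, 0.2, 0.02, -0.035, -0.25, 0, 0.2, 0.02, -0.035, -0.4, 0, 0.2, 0.02, -0.035, -0.55, 0, 0.2, 0.02, -0.035, -0.7, 0, 0.2, 0.02, -0.035, -0.85, 0, 0.2, 0.02, -0.035, -0.95, 0, 0.2, 0.02, -0.035, -1, 0, 0.2, 0.02, -0.035, -1, 0]

```text
clock: 20.5
position: [0.6588, -0.1738, 0.0914]
ee_rot: [-1.157, 1.289, -1.287]
force: [0.1, -0.1, -8.9]
width: 0.282
```

Run:
```python
from h import *
np.set_printoptions(precision=4,suppress=True)
st();forces(2);im,X=look("w6")
```

```text
t 20.5 p [ 0.6588 -0.1738  0.0914] rv [-1.157  1.289 -1.287] F [ 0.08 -0.14 -8.91] M [ 0.11 -0.08  0.01] w 0.282
F [ 0.453 -0.043 -8.313  0.051 -0.123 -0.005] sd [0.13 0.2  0.03 0.01 0.02 0.01] t 20.6
```

View pics/w6.png

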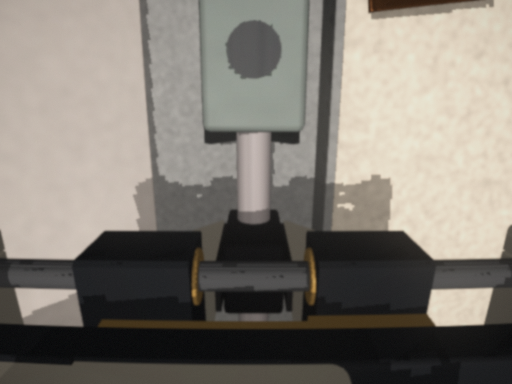

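The black strip at rows 131–142, columns 205–300, just past the head's near face, should be the left V rest. I'll measure it.

Run:
```python
from h import *
np.set_printoptions(precision=4,suppress=True)
D=np.load("/tmp/w6.npz");X=D["X"]
for c in(210,220,230,280,290,298): print(c,[X[v,c] for v in(128,133,136,139,142,146)])
print("face",X[125,255],X[129,255], "tube",[X[v,[238,254,270]] for v in (160,)])
```

```text
210 [array([ 0.649 , -0.1117,  0.123 ]), array([ 0.6396, -0.1207,  0.0582]), array([ 0.6396, -0.1222,  0.0596]), array([ 0.6393, -0.124 ,  0.0595]), array([ 0.6388, -0.1259,  0.0579]), array([ 0.6317, -0.1351,  0.0112])]
220 [array([ 0.6527, -0.1123,  0.1218]), array([ 0.6449, -0.1218,  0.0537]), array([ 0.6447, -0.1235,  0.0542]), array([ 0.6445, -0.1253,  0.0542]), array([ 0.6442, -0.127 ,  0.0543]), array([ 0.6387, -0.1362,  0.0095])]
230 [array([ 0.6566, -0.1127,  0.1217]), array([nan, nan, nan]), array([ 0.6501, -0.125 ,  0.0478]), array([ 0.6497, -0.127 ,  0.0464]), array([ 0.6464, -0.1341,  0.0094]), array([ 0.6461, -0.1368,  0.0106])]
280 [array([ 0.6758, -0.1148,  0.1217]), array([ 0.6804, -0.1259,  0.0514]), array([ 0.6803, -0.1278,  0.0506]), array([ 0.68  , -0.1293,  0.0529]), array([ 0.6826, -0.1378,  0.0104]), array([ 0.6824, -0.1409,  0.0099])]
290 [array([ 0.6796, -0.1152,  0.1217]), array([ 0.6859, -0.1259,  0.0566]), array([ 0.6856, -0.1275,  0.0575]), array([ 0.6856, -0.1295,  0.056 ]), array([ 0.6853, -0.1309,  0.0583]), array([ 0.6896, -0.1415,  0.0108])]
298 [array([ 0.6826, -0.1155,  0.1222]), array([ 0.6906, -0.1264,  0.056 ]), array([ 0.6905, -0.1282,  0.056 ]), array([ 0.6905, -0.1302,  0.0542]), array([ 0.6902, -0.1317,  0.056 ]), array([ 0.6955, -0.1422,  0.0103])]
face [ 0.6663 -0.1125  0.1224] [ 0.6661 -0.1141  0.1223] tube [array([[ 0.6569, -0.1293,  0.1032],
       [ 0.6642, -0.1294,  0.1064],
       [ 0.6714, -0.1312,  0.1014]])]
```

carry_out:
  steps: [0.2, -0.005, 0.01, -0.1, 0, 0.2, -0.005, 0.01, -0.2, 0, 0.2, -0.005, 0.01, -0.3, 0, 0.2, -0.005, 0.01, -0.38, 0, 0.2, -0.005, 0.01, -0.44, 0, 0.2, -0.005, 0.01, -0.48, 0, 0.2, -0.005, 0.01, -0.5, 0, 0.2, -0.005, 0.01, -0.515, 0, 0.2, -0.005, 0.01, -0.52, 0, 0.2, -0.005, 0.01, -0.52, 0]

```text
clock: 21.65
position: [0.6589, -0.1729, 0.0406]
ee_rot: [-1.156, 1.288, -1.288]
force: [-0.2, 0.8, -7.7]
width: 0.282
```

```bash
python3 -c "
from h import *
st();forces(3)"
```

```text
t 21.65 p [ 0.6589 -0.1729  0.0406] rv [-1.156  1.288 -1.288] F [-0.19  0.81 -7.74] M [ 0.06  0.02 -0.02] w 0.282
F [ 9.600e-02 -1.270e-01 -8.072e+00 -3.000e-03 -5.800e-02 -2.900e-02] sd [0.04 0.13 0.09 0.01 0.04 0.03] t 21.8
```

Lower in small steps to contact.

carry_out:
  steps: [0.2, 0, 0, -0.01, 0, 0.2, 0, 0, -0.01, 0, 0.2, 0, 0, -0.02, 0, 0.2, 0, 0, -0.02, 0]

```text
clock: 22.2
position: [0.659, -0.1729, 0.04]
ee_rot: [-1.156, 1.287, -1.289]
force: [-6.4, 0.8, 10.2]
width: 0.283
```

```bash
python3 -c "
from h import *
st();forces(2)"
```

```text
t 22.2 p [ 0.659  -0.1729  0.04  ] rv [-1.156  1.287 -1.289] F [-6.37  0.77 10.2 ] M [ 0.1   1.36 -0.06] w 0.283
F [-7.127  0.57   9.713  0.144  1.328 -0.052] sd [0.16 0.03 0.33 0.01 0.04 0.03] t 22.3
```

carry_out:
  steps: [0.2, -0.005, 0, 0.008, 0, 0.2, -0.005, 0, 0.008, 0, 0.32, -0.005, 0, 0.008, 0, 0.36, -0.005, 0, 0.008, 0, 0.42, -0.005, 0, 0.008, 0, 0.42, -0.005, 0, 0.008, 0, 0.42, -0.005, 0, 0.008, 0]

```text
clock: 23.0
position: [0.6582, -0.1728, 0.0389]
ee_rot: [-1.156, 1.288, -1.288]
force: [1.2, 0.2, -0.2]
width: 0.418
```

carry_out:
  steps: [0.42, 0, 0, 0.1, 0, 0.42, 0, 0, 0.25, 0, 0.42, 0, 0, 0.5, 0, 0.42, 0, 0, 0.8, 0, 0.42, 0, 0, 1, 0]

```text
clock: 23.5
position: [0.6593, -0.1728, 0.1429]
ee_rot: [-1.154, 1.285, -1.29]
force: [-0.2, -0.3, 0.2]
width: 0.421
```

carry_out:
  steps: [0.3, 0, -0.1, 0.3, 0, 0.3, 0, -0.3, 0.7, 0, 0.3, 0, -0.4, 1, 0, 0.22, 0, -0.4, 1, 0, 0.22, 0, -0.4, 1, 0, 0.22, 0, -0.4, 1, 0]

```text
clock: 24.1
position: [0.6577, -0.2121, 0.2386]
ee_rot: [-1.157, 1.289, -1.287]
force: [0.6, -0.1, -0.3]
width: 0.222
```

Run:
```python
from h import *
np.set_printoptions(precision=4,suppress=True)
st();im,X=look("w7");im2,d,P=grab("scene","s7.png");Y=cloud("scene",d,P);np.savez("/tmp/s7",im=im2,X=Y)
a=cv2.resize(im2[90:220,130:260,::-1],(400,384),interpolation=cv2.INTER_CUBIC)
cv2.imwrite("pics/c7.png",cv2.resize(np.hstack([im[:,:,::-1],a]),(800,337)))
```

```text
t 24.1 p [ 0.6577 -0.2121  0.2386] rv [-1.157  1.289 -1.287] F [ 0.56 -0.14 -0.26] M [-0.   -0.13  0.01] w 0.222
```

View pics/c7.png

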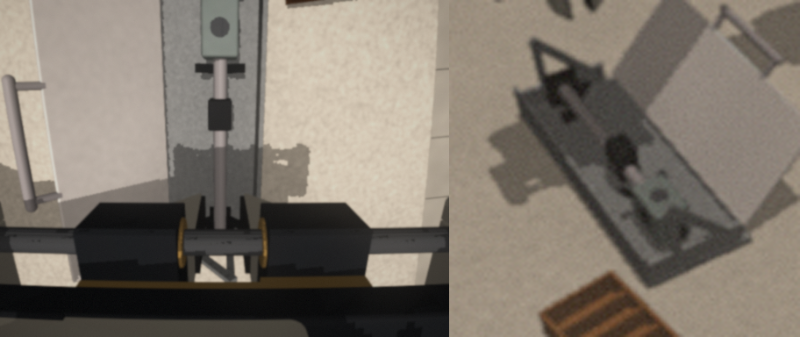

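The boom lies in both rests, with the head beyond the left V rest at (220,68) and the collar upright at (220,115). The guard handle runs from (8,78) to (30,205). I'll check heights and the handle.

Run:
```python
from h import *
np.set_printoptions(precision=4,suppress=True)
X=np.load("/tmp/w7.npz")["X"]
L=[]
for v in list(range(84,108,4))+list(range(152,215,8)):
    r=X[v,235:265]; ok=(r[:,2]>.042)&(r[:,2]<.065); k=r[ok]; L.append([*((k[0]+k[-1])/2)[:2],np.percentile(k[:,2],90)])
L=np.array(L);print(L[[0,5,-1]],"slope z",np.polyfit(L[:,1],L[:,2],1)[0],"yaw",np.degrees(np.arctan(np.polyfit(L[:,1],L[:,0],1)[0])))
print("head face",X[62,250],X[66,250],"rest",X[78,230],X[78,272],"head top",X[10,240])
h=X[85:235,0:50];w=(h[:,:,2]>.12)&(h[:,:,2]<.17);q=h[w];print("handle",len(q),q.mean(0),q.min(0),q.max(0))
for v in(110,150,190):
    r=X[v,0:60];k=r[(r[:,2]>.125)&(r[:,2]<.165)];print(v,k[0],k[-1])
```

```text
[[ 0.6627 -0.1311  0.0541]
 [ 0.6606 -0.1508  0.0546]
 [ 0.6485 -0.2625  0.0536]] slope z 0.002860882208813519 yaw 6.190338568740907
head face [ 0.6646 -0.1118  0.0701] [ 0.6641 -0.1142  0.0535] rest [ 0.6433 -0.1234  0.0554] [ 0.6845 -0.1278  0.0553] head top [ 0.6605 -0.0659  0.0693]
handle 2827 [ 0.4772 -0.1646  0.1415] [ 0.4615 -0.2358  0.1208] [ 0.5001 -0.1114  0.1479]
110 [ 0.4719 -0.1294  0.1437] [ 0.4815 -0.1309  0.1387]
150 [ 0.4695 -0.1606  0.144 ] [ 0.4778 -0.1626  0.138 ]
190 [ 0.4665 -0.1932  0.1454] [ 0.474  -0.1963  0.138 ]
```

carry_out:
  steps: [0.22, -0.33, 0.06, 0, 0, 0.22, -0.66, 0.12, 0, 0, 0.22, -1, 0.2, 0, 0]

```text
clock: 24.5
position: [0.5566, -0.1923, 0.2378]
ee_rot: [-1.157, 1.289, -1.286]
force: [0.0, -0.8, 0.5]
width: 0.219
```

carry_out:
  steps: [0.22, -0.33, 0.06, 0, 0, 0.22, -0.66, 0.12, 0, 0, 0.22, -0.86, 0.15, 0, 0, 0.22, -0.86, 0.15, 0, 0, 0.22, -0.86, 0.15, -0.3, 0, 0.22, -0.86, 0.15, -0.5, 0, 0.22, -0.86, 0.15, -0.5, 0]

```text
clock: 25.2
position: [0.4708, -0.1772, 0.1864]
ee_rot: [-1.159, 1.292, -1.284]
force: [-0.3, -0.1, 0.5]
width: 0.218
```

```bash
python3 -c "
from h import *
s=st();print(s['joints'].round(3) if hasattr(s['joints'],'round') else s['joints'])"
```

```text
t 25.2 p [ 0.4708 -0.1772  0.1864] rv [-1.159  1.292 -1.284] F [-0.3  -0.06  0.54] M [ 0.01 -0.1   0.03] w 0.218
[ 0.588  0.319 -0.42   1.888  0.154  0.972 -0.009]
```

carry_out:
  steps: [0.22, 0, 0, -0.2, 0, 0.22, 0, 0, -0.4, 0, 0.22, 0, 0, -0.54, 0, 0.22, 0, 0, -0.54, 0, 0.22, 0, 0, -0.54, 0]

```text
clock: 25.7
position: [0.4729, -0.1777, 0.1357]
ee_rot: [-1.156, 1.288, -1.288]
force: [-0.5, 0.2, 0.3]
width: 0.224
```

carry_out:
  steps: [0.22, 0, 0, -0.04, 0, 0.22, 0.15, -0.017, 0.05, 0, 0.22, 0.27, -0.029, 0.137, 0, 0.22, 0.395, -0.042, 0.21, 0, 0.22, 0.525, -0.056, 0.27, 0, 0.22, 0.66, -0.071, 0.323, 0, 0.22, 0.8, -0.086, 0.36, 0, 0.22, 0.94, -0.1, 0.387, 0]

```text
clock: 26.5
position: [0.5664, -0.1882, 0.1748]
ee_rot: [-1.157, 1.288, -1.289]
force: [-3.3, -0.7, 1.8]
width: 0.218
```

carry_out:
  steps: [0.22, 0.143, -0.015, 0.014, 0, 0.22, 0.286, -0.03, 0.015, 0, 0.22, 0.43, -0.046, 0.004, 0, 0.22, 0.57, -0.061, -0.02, 0, 0.22, 0.71, -0.076, -0.056, 0, 0.22, 0.845, -0.09, -0.104, 0]

```text
clock: 27.1
position: [0.6514, -0.1972, 0.1642]
ee_rot: [-1.156, 1.288, -1.289]
force: [-1.5, -0.1, 0.9]
width: 0.215
```

carry_out:
  steps: [0.22, 0.13, -0.014, -0.06, 0, 0.22, 0.255, -0.027, -0.131, 0, 0.22, 0.35, -0.037, -0.195, 0, 0.22, 0.44, -0.047, -0.266, 0, 0.22, 0.46, -0.05, -0.285, 0, 0.22, 0.46, -0.05, -0.285, 0]

```text
clock: 27.7
position: [0.6941, -0.2018, 0.1335]
ee_rot: [-1.161, 1.293, -1.285]
force: [-9.7, 2.1, 2.1]
width: 0.224
```

```bash
python3 -c "
from h import *
st();forces(2)"
```

```text
t 27.7 p [ 0.6941 -0.2018  0.1335] rv [-1.161  1.293 -1.285] F [-9.72  2.13  2.08] M [0.23 2.02 0.02] w 0.224
F [-8.504  1.136  1.97   0.215  1.948 -0.035] sd [0.73 0.05 0.09 0.01 0.02 0.01] t 27.8
```

carry_out:
  steps: [0.22, 0.03, -0.003, -0.02, 0, 0.22, 0.03, -0.003, -0.02, 0, 0.22, 0.03, -0.003, -0.02, 0]

```text
clock: 28.1
position: [0.6943, -0.202, 0.1319]
ee_rot: [-1.165, 1.297, -1.283]
force: [-22.3, 2.4, 11.8]
width: 0.218
```

carry_out:
  steps: [0.3, -0.065, 0.007, 0.03, 0, 0.3, -0.075, 0.007, 0.03, 0, 0.3, -0.075, 0.007, 0.3, 0, 0.3, -0.075, 0.007, 0.7, 0, 0.3, -0.075, 0.007, 1, 0]

```text
clock: 28.6
position: [0.6932, -0.2014, 0.235]
ee_rot: [-1.154, 1.286, -1.289]
force: [0.1, -0.3, 0.1]
width: 0.298
```

carry_out:
  steps: [0.3, -0.3, 0, 0.2, 0, 0.3, -0.6, 0, 0.5, 0, 0.3, -0.8, 0, 0.7, 0, 0.3, -0.8, 0, 0.7, 0, 0.3, -0.8, 0, 0.7, 0, 0.3, -0.8, 0, 0.7, 0]

```text
clock: 29.2
position: [0.6126, -0.2013, 0.3015]
ee_rot: [-1.157, 1.289, -1.287]
force: [0.1, -0.6, -0.4]
width: 0.3
```

Run:
```python
from h import *
np.set_printoptions(precision=4,suppress=True)
st();im,X=look("w8");im2,d,P=grab("scene","s8.png");Y=cloud("scene",d,P)
a=cv2.resize(im2[90:220,130:260,::-1],(400,384),interpolation=cv2.INTER_CUBIC)
cv2.imwrite("pics/c8.png",cv2.resize(np.hstack([im[:,:,::-1],a]),(800,337)))
s=arm.observe();im3,d3,P3=grab("side");Z=cloud("side",d3,P3).reshape(-1,3)
xr=np.array([.9942,-.1075]);yr=np.array([.1075,.9942]);h=np.array([.583,-.189])
a=(Z[:,:2]-h)@xr;b=(Z[:,:2]-h)@yr
m=(abs(b)<.13)&(a>.015)&(a<.075)&(Z[:,2]>.035)&(Z[:,2]<.12)&(abs(Z[:,2]-.02-a/np.tan(np.radians(40)))<.015);q=Z[m];c=q.mean(0)
n=np.linalg.svd(q-c,full_matrices=False)[2][2];print(len(q),"lean",np.degrees(np.arcsin(abs(n[2]))),np.std((q-c)@n))
```

```text
t 29.2 p [ 0.6126 -0.2013  0.3015] rv [-1.157  1.289 -1.287] F [ 0.06 -0.56 -0.38] M [ 0.03 -0.12 -0.02] w 0.3
7637 lean 39.982079579759706 0.0011984018847772783
```

View pics/c8.png

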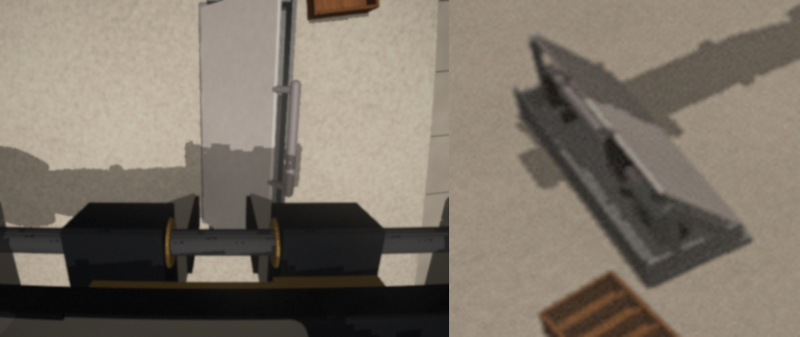

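The guard is shut: its measured lean is 39.98° against the 40° nominal. The boom sits behind it and the robot is clear, so I'm handing the job in.

```bash
python3 -c "
from cell import arm
print(arm.sign_off())"
```

```text
the job is handed in; nothing more can be done
None
```

The boom is in the rack with its head block at the roomy left end, and the guard is pushed fully shut. I handed the job in at about 29 s of the 72 s allowed.

- **Guard:** I pulled it down to its stop first, and after the boom was in I pushed it back up. The stop pushed back with about 22 N along x (25 N overall). After I let go, the panel leaned 39.98°, against 40° for fully shut.
- **Finding the balance:** The first two small lifts, with the grip at about -59 mm and +28 mm on the tube, left the head end on the bench. Each time I set the boom back and slid the grip along. On the third lift both ends rose 20 mm and it hung level.
- **Carrying and seating:** I carried it level without letting go until it was pressed into the V rests. The tube top then measured 54 mm above the bench along its length, as expected, and was square with the rack.
- **Forces and clearance:** The highest readings were about 22 N while pressing the boom on the bench and about 25 N at the guard's shut stop. At the end the robot was clear of everything.

**Checks that disagreed or were not made:**
- The grip's final place on the tube came out as about 43 mm from my moves but about 48 mm from the close-up view. I used 48 mm, and the fit in the rack agreed.
- I did not measure the beaker, slide box or wash bottle again at the end. The carry path was planned to stay well clear of them.

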